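# Sweep the loose wagon wheels into the tray

## Robot

A 6-joint arm with a two-finger parallel gripper is mounted at the origin on the work surface. World frame = base frame: x ahead of the robot, y to its left, z up, the work surface at z = 0. Lengths are in mm, angles in rad, forces in N, time in s.
With the tool pointing down it reaches from about 325 to 875 mm from the base axis. Payload 4.4 kg.
Tool frame: the origin (TCP) lies at the very end of the fingers, on their centre line; the grasp point (between the pads) lies 19 mm behind it; z points along the fingers, y is the direction in which the jaws open and shut (so a half turn about z gives the same grasp; the last joint's range is limited). The gripper opens to 85 mm and grips with 20 to 120 N. Pads are 22 mm wide; open, the fingers measure 114 mm over their backs; the gripper's body (76 mm by 85 mm) begins 54 mm behind the grasp point. The pads swing forward as they close: fully open they stand 13 mm farther back than shut.
Start: joints at [-1.321, 0.207, 1.542, -0, 1.393, -0.15], TCP at [223.798, -529.662, 231.282] pointing down, gripper open.
Joint ranges: [-2.73, 2.73], [-0.86, 2.22], [0.23, 2.46], [-1.11, 4.25], [0.08, 2.63], [-2.82, 2.82]. Speed limits (rad/s): [2.79, 2.79, 3.14, 3.14, 3.14, 3.14].

## Interface

Orientations are given as a 3x3 rotation matrix whose columns are the frame's x, y, z axes.
In Python, from rig import env gives the robot as it stands.
- The arm moves only by the shell command python3 -m handwheel 'ROWS' [FORCE]. ROWS is a JSON object of lists of equal length, an entry for each row: "slide": the shift along the world's x, y, z in units of 30 mm (1.0 is 30 mm), a list of three; "rotation": the turn, a rotation vector about the world's x, y, z in units of 5 degrees (1.0 is 5 degrees), a list of three; "grip": the closure in counts, from 0 (fully open) to 255 (shut). A call has 1 to 20 rows; each row is the pose to reach, as a shift and turn from the pose commanded when the call began; what a row does not reach only later rows make up. A row lasts 1/12 s, in which the tool goes at most 41.7 mm and 7.16 degrees, less where a joint would pass 70% of its speed; a pose out of reach is approached as far as the arm can. A call with a gripper value outside its range is refused whole. The fingers move at their own pace and stop on an object; FORCE is the grip in N (left out, the last holds). Time passes only in rows, so rows that repeat a pose let the fingers close. It gives the time, the measured TCP pose, the force and the opening at its end, in the units of the state.
- env.get_state(): the state, without advancing time (a new reading comes with each control period).
- env.read_camera(name): name is "scene" or "top"; returns a dict with "img" (400x640x3 uint8, red, green, blue), "range_z" (400x640 float32, mm along the optical axis (not along the pixel's ray), 0 where there is no reading), "camera_matrix" (3x3 intrinsics, pixels), "k1" (the pictures are not rectified: a ray, as slopes to the right and down, at radius r is drawn at 1 + k1 r^2 times it, then the intrinsics apply), "position" and "attitude" of the camera in the world. Camera axes: x right, y down, z forward; pixel columns grow to the right and rows downward; lengths in mm; the calibration is good to about 2 mm. A picture is of the moment at which its call begins.
- env.hand_in(): hands the job in, once; it reports no verdict.
The state is a dict: "time": time; "joint_positions": joint angles; "dq": joint speeds; "joint_torque": joint torques, N m; "ee_pos": TCP position; "orientation": TCP orientation; "contact_force": force on the tool from outside, world axes, zero at the start; "ft_torque": the same for the moment, N m; "gripper_width": finger opening in mm.
Only numpy, scipy, OpenCV 4.12 (cv2) and the standard library are available. Lean on these libraries where they do the work, as an engineer would, in place of code of your own. Each camera call takes 0.05 s, during which the arm holds its last target. There are 200 camera calls.

## Task

On the toy-train stall, sweep the three loose wagon wheels that lie on the table through the open side of the plywood tray, so that all three end up lying flat and wholly inside it. Push them along the table with the closed fingers, never picking them up, and leave everything else, such as the milk churns standing among them, undisturbed.

Things in the scene. Friction and masses are not known exactly. Their poses are not given: they have to be found in the camera images.
- tray: three-sided plywood tray, fixed to the table. Origin on the table surface at the centre of its floor; the floor is 120 mm (x) by 240 mm (y) inside, at table height (a sheet of paper, no lip or step). Plywood walls 30 mm high and 6 mm thick stand at +x (back) and at +y and -y (sides), outside the floor; the -x side is open: things slide in there, moving along the tray's +x
- tray_mouth (a point): middle of the tray's open side, on the table surface, 60 mm from the tray's origin along its -x
- wheel_a_center (a point): loose steel wagon wheel (one of three alike), a dark disc 36 mm in diameter and 14 mm thick lying flat on the table before the tray's open side, with pale spokes on top; the point is its centre, 7 mm above the table; 50 to 100 g
- wheel_a: the same wheel; origin at the centre of its underside
- wheel_b_center (a point): loose steel wagon wheel (one of three alike), a dark disc 36 mm in diameter and 14 mm thick lying flat on the table before the tray's open side, with pale spokes on top; the point is its centre, 7 mm above the table; 50 to 100 g
- wheel_b: the same wheel; origin at the centre of its underside
- wheel_c_center (a point): loose steel wagon wheel (one of three alike), a dark disc 36 mm in diameter and 14 mm thick lying flat on the table before the tray's open side, with pale spokes on top; the point is its centre, 7 mm above the table; 50 to 100 g
- wheel_c: the same wheel; origin at the centre of its underside
- churn_a: toy milk churn, upright bare-metal can 24 mm in diameter and 44 mm tall, standing among the wheels; origin at the centre of its underside; stays where it is
- churn_b: toy milk churn, upright bare-metal can 24 mm in diameter and 44 mm tall, standing among the wheels; origin at the centre of its underside; stays where it is
- wagon: toy open goods wagon, 136 mm long (x) over its buffers, 46 mm wide, 48 mm tall, beside the tray; origin at the centre of its underside; stays where it is
- hut: toy brick hut with pitched roof, 78 mm square over the roof, 77 mm tall, beside the tray; origin at the centre of its underside; stays where it is
- signal: toy railway signal, white post 160 mm tall on a 45 mm square foot, to the left of the tray and hut as seen from the robot; origin at the centre of its underside; stays where it is
- track: short piece of toy track, 190 mm long (y), 44 mm wide, 10 mm high, lying to the right of the wheels and wagon as seen from the robot; origin at the centre of its underside; stays where it is

How it is judged (in metres and radians):
At the end, for the whole second after the job is handed in: Each wheel lies flat on the tray's floor between its walls, at rest (below 10 mm/s), its centre at least 16 mm past the line of the open side (2 mm of overhang allowed); every other loose thing is within 15 mm of where it stood and tipped by less than 20 degrees (x of wheel_a_center in the frame of tray between -0.044 and 0.06 m and y of wheel_a_center in the frame of tray between -0.12 and 0.12 m and height (world z) of each of wheel_a_center, wheel_b_center, wheel_c_center below 0.012 m and linear speed of each of wheel_a, wheel_b, wheel_c below 0.01 m/s and x of wheel_b_center in the frame of tray between -0.044 and 0.06 m and y of wheel_b_center in the frame of tray between -0.12 and 0.12 m and x of wheel_c_center in the frame of tray between -0.044 and 0.06 m and y of wheel_c_center in the frame of tray between -0.12 and 0.12 m and not (distance of any of churn_a, churn_b, wagon, hut, signal, track from where it was at the start of the episode above 0.015 m or angle between any of churn_a, churn_b, wagon, hut, signal, track's own z axis and vertical above 0.35 rad)); the robot touches nothing.
It fails at once if a wheel is lifted off the table (its centre more than 25 mm up) (height (world z) of any of wheel_a_center, wheel_b_center, wheel_c_center above 0.025 m).
It fails at once if a thing that should be left alone is moved by more than 15 mm or tipped (distance of any of churn_a, churn_b, wagon, hut, signal, track from where it was at the start of the episode above 0.015 m or angle between any of churn_a, churn_b, wagon, hut, signal, track's own z axis and vertical above 0.35 rad).
It also fails if it takes over 72 s, if anything falls off the work surface, if the arm or the gripper's body presses on something with over 40 N, if the wrist force passes 120 N, or if a joint passes its speed limit or range.

## Working session

There is one attempt and no reset: what is moved stays moved. The work goes in short steps, Python scripts to look and compute and a shell command to move; the robot and the scene stay as the last step left them, time stands still between calls to the robot, and variables do not carry over. Pictures are saved under pics/ and viewed, about 8 in all and at most 12, crops included, and the job is handed in when it is done.

```bash
mkdir -p pics; ls; cat > h.py <<'E'
import numpy as np, cv2
from rig import env
def rays(c,pts):
    K=np.array(c["camera_matrix"]);p=np.array(pts,float).reshape(-1,1,2)
    u=cv2.undistortPoints(p,K,np.array([c["k1"],0,0,0.]))[:,0]
    return np.c_[u,np.ones(len(u))]@np.array(c["attitude"]).T, np.array(c["position"])
def atz(c,pts,z):
    d,o=rays(c,pts); z=np.broadcast_to(z,len(d))
    return o+d*((z-o[2])/d[:,2])[:,None]
E
python3 - <<'E'
from h import *
for n in("top","scene"):
    c=env.read_camera(n);cv2.imwrite(f"pics/{n}0.png",c["img"][:,:,::-1]);np.save(n+"0.npy",c,allow_pickle=True)
    print(n,c["position"],c["attitude"],c["k1"])
print(env.get_state())
E
```

```text
pics
top [ 448.85157682   36.25614112 1003.40835188] [[-3.94741967e-04 -9.88463444e-01  1.51459117e-01]
 [-9.99992114e-01 -2.08354868e-04 -3.96602091e-03]
 [ 3.95182393e-03 -1.51459488e-01 -9.88455566e-01]] -0.05687032006352782
scene [1046.07795966 -621.7512223   774.74785188] [[ 0.83335326  0.3653044  -0.41481927]
 [ 0.55260578 -0.56720975  0.61065534]
 [-0.01221445 -0.73812315 -0.67455542]] 0.01323811912797356
{'time': 0.1, 'joint_positions': array([-1.32151893e+00,  2.07354173e-01,  1.54280093e+00, -2.77460503e-06,
        1.39350086e+00, -1.50494148e-01]), 'dq': array([-0.00018766, -0.0036226 , -0.00333032,  0.00066515,  0.00067773,
        0.00053109]), 'joint_torque': array([ 1.19573770e-04, -3.84091115e+01, -2.92547536e+01, -1.90634805e-04,
        4.83987111e-03,  7.93635110e-06]), 'ee_pos': array([ 223.61757593, -529.00139816,  230.23568245]), 'orientation': array([[ 9.21149822e-01,  3.89207841e-01, -5.11672716e-04],
       [ 3.89208057e-01, -9.21147704e-01,  1.99886008e-03],
       [ 3.06645867e-04, -2.04039675e-03, -9.99997871e-01]]), 'contact_force': array([ 0.19422488,  0.36330836, -0.13980381]), 'ft_torque': array([ 0.03129914, -0.0390536 ,  0.01480888]), 'gripper_width': 85.34319430099335}
```

View pics/top0.png

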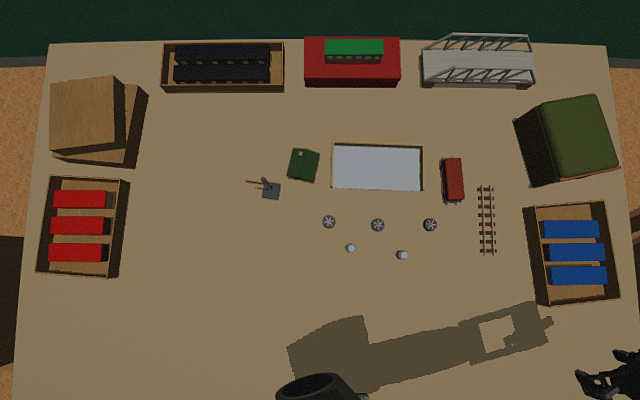

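View pics/scene0.png

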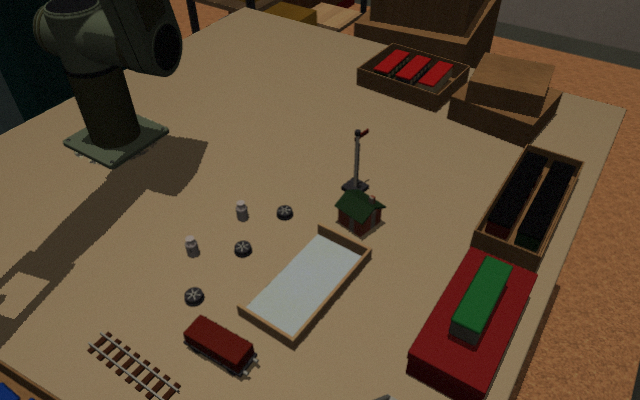

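The top view shows the wheels at about (329,221), (378,225) and (430,224). The churns are at (351,248) and (403,255), and the tray floor spans roughly (332..422, 145..190). I'll enlarge that area.

```bash
python3 - <<'E'
import cv2
i=cv2.imread("pics/top0.png")[125:275,300:500]
cv2.imwrite("pics/crop0.png",cv2.resize(i,None,fx=4,fy=4,interpolation=cv2.INTER_CUBIC))
E
```

```text
(no output)
```

View pics/crop0.png

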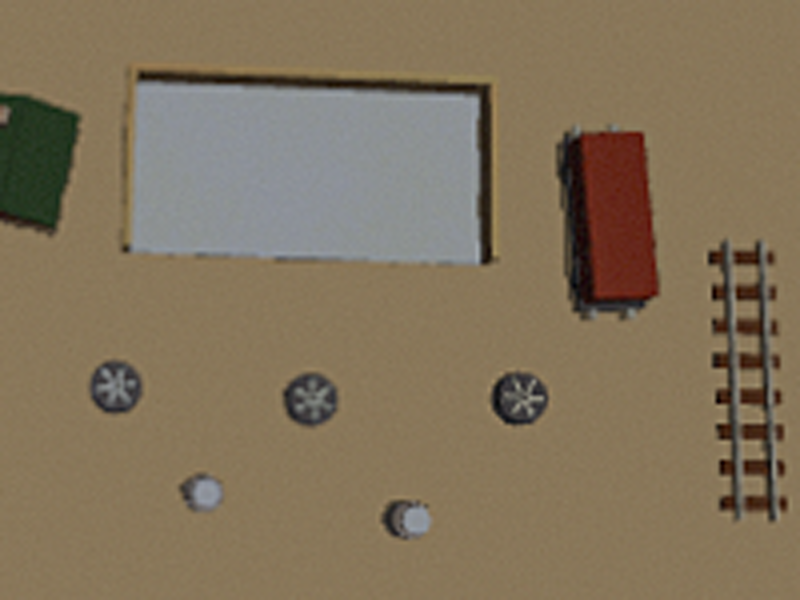

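The crop shows the wheel centres at (116,386), (311,399) and (520,398). The churn tops are at (204,492) and (411,520), and the mouth corners are at (131,251) and (484,263).

```bash
python3 - <<'E'
from h import *
c=np.load("top0.npy",allow_pickle=True).item()
f=lambda p:(np.array(p,float)+.5)/4-.5+[300,125]
P=[(116,386),(311,399),(520,398),(204,492),(411,520),(131,251),(484,263),(135,68),(492,83),(640,298),(578,300),(712,500),(60,232)]
Z=[14,14,14,44,44,0,0,30,30,48,48,10,50]
n="wL wM wR chL chR mL mR bL bR wagR wagL track hut".split()
W=atz(c,f(P),np.array(Z,float))
for a,w in zip(n,W):print(a,w.round(1))
m=(W[5]+W[6])/2;yv=W[5]-W[6];print(np.linalg.norm(yv),"yaw",np.degrees(np.arctan2(-yv[0],yv[1])))
yaw=np.arctan2(-yv[0],yv[1]);R=np.array([[np.cos(yaw),-np.sin(yaw)],[np.sin(yaw),np.cos(yaw)]])
print("mouth",m);
for a,w in zip(n,W):print(a,((w-m)[:2]@R).round(1))
# depth check
for a,p in zip(n,f(P)):
    u,v=p.round().astype(int);d,o=rays(c,[p]);print(a,(o+d[0]*c["range_z"][v,u]).round(1))
E
```

```text
wL [535.4   4.4  14. ]
wM [ 526.7 -125.1   14. ]
wR [ 527.  -265.2   14. ]
chL [465.  -50.5  44. ]
chR [ 446.9 -182.5   44. ]
mL [628.9  -6.8   0. ]
mR [ 620.7 -248.7    0. ]
bL [749.  -9.  30.]
bR [ 739.4 -251.1   30. ]
wagR [ 589.4 -337.    48. ]
wagL [ 588.1 -295.9   48. ]
track [ 458.8 -393.4   10. ]
hut [632.4  41.4  50. ]
242.03607896398188 yaw -1.931741375480978
mouth [ 624.79858932 -127.70378773    0.        ]
wL [-93.8 129. ]
wM [-98.2  -0.7]
wR [ -93.1 -140.7]
chL [-162.3   71.8]
chR [-175.9  -60.8]
mL [ -0. 121.]
mR [   0. -121.]
bL [120.2 122.8]
bR [ 118.7 -119.5]
wagR [ -28.3 -210.4]
wagL [ -31.  -169.3]
track [-156.9 -271.1]
hut [  1.9 169.3]
wL [535.4   4.3  13.4]
wM [ 526.7 -125.2   13.2]
wR [ 527.1 -265.4   13.2]
chL [465.  -50.4  45.5]
chR [ 446.9 -182.5   44.1]
mL [628.4  -6.6   2.6]
mR [ 619.7 -247.     5.8]
bL [749.5  -9.1  28.4]
bR [ 739.7 -251.5   28.8]
wagR [ 591.4 -342.4   34.3]
wagL [ 592.7 -306.7   16.7]
track [ 458.9 -398.    -0.7]
hut [641.6  41.7   2.4]
```

```bash
python3 -m handwheel '{"slide":[[8.8,8.1,-4],[8.8,8.1,-4],[8.8,8.1,-4],[8.8,8.1,-4],[8.8,8.1,-4],[8.8,8.1,-4],[8.8,8.1,-4],[8.8,8.1,-4],[8.8,8.1,-4],[8.8,8.1,-4],[8.8,8.1,-4],[8.8,8.1,-6.4],[8.8,8.1,-6.4],[8.8,8.1,-6.4],[8.8,8.1,-6.4]],"rotation":[[0,0,1],[0,0,1],[0,0,1],[0,0,1],[0,0,1],[0,0,1],[0,0,1],[0,0,1],[0,0,1],[0,0,1],[0,0,1],[0,0,1],[0,0,1],[0,0,1],[0,0,1]],"grip":[255,255,255,255,255,255,255,255,255,255,255,255,255,255,255]}' 40
```

```text
time: 1.35
ee_pos: [485.5, -286.5, 37.9]
orientation: [[0.884, 0.467, -0.004], [0.467, -0.884, 0.003], [-0.002, -0.004, -1.0]]
contact_force: [-1.0, -0.4, 0.3]
gripper_width: 0.0
```

```bash
python3 -m handwheel '{"slide":[[0,0,-1.1],[0,0,-1.1],[0,0,-1.1]],"rotation":[[0,0,0],[0,0,0],[0,0,0]],"grip":[255,255,255]}'; python3 - <<'E'
from h import *
c=env.read_camera("scene");cv2.imwrite("pics/s1.png",cv2.resize(c["img"][200:380,80:320,::-1],None,fx=3,fy=3,interpolation=cv2.INTER_CUBIC))
E
```

```text
time: 1.6
ee_pos: [487.4, -287.3, 7.2]
orientation: [[0.884, 0.467, -0.0], [0.467, -0.884, 0.0], [-0.0, -0.0, -1.0]]
contact_force: [-0.3, 0.1, 0.1]
gripper_width: -0.2
```

View pics/s1.png

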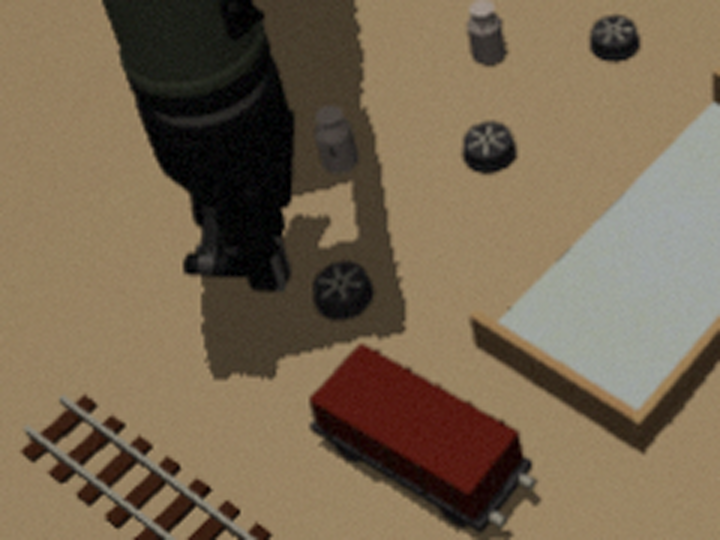

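The fingers are down behind the right wheel, at about (270,285) with the wheel at (343,290). Next is the push along 28°.

```bash
python3 -m handwheel '{"slide":[[0.29,0.16,-0.05],[0.59,0.32,-0.05],[0.88,0.47,-0.05],[1.18,0.63,-0.05],[1.47,0.79,-0.05],[1.77,0.95,-0.05],[2.06,1.11,-0.05],[2.36,1.27,-0.05],[2.65,1.42,-0.05]],"rotation":[[0,0,0],[0,0,0],[0,0,0],[0,0,0],[0,0,0],[0,0,0],[0,0,0],[0,0,0],[0,0,0]],"grip":[255,255,255,255,255,255,255,255,255]}'; python3 - <<'E'
from h import *
c=env.read_camera("scene");cv2.imwrite("pics/s2.png",cv2.resize(c["img"][200:380,80:320,::-1],None,fx=3,fy=3,interpolation=cv2.INTER_CUBIC))
E
```

```text
time: 2.4
ee_pos: [568.2, -243.3, 4.6]
orientation: [[0.884, 0.468, -0.0], [0.468, -0.884, 0.0], [-0.0, -0.0, -1.0]]
contact_force: [-0.7, -0.7, -0.3]
gripper_width: -0.2
```

View pics/s2.png

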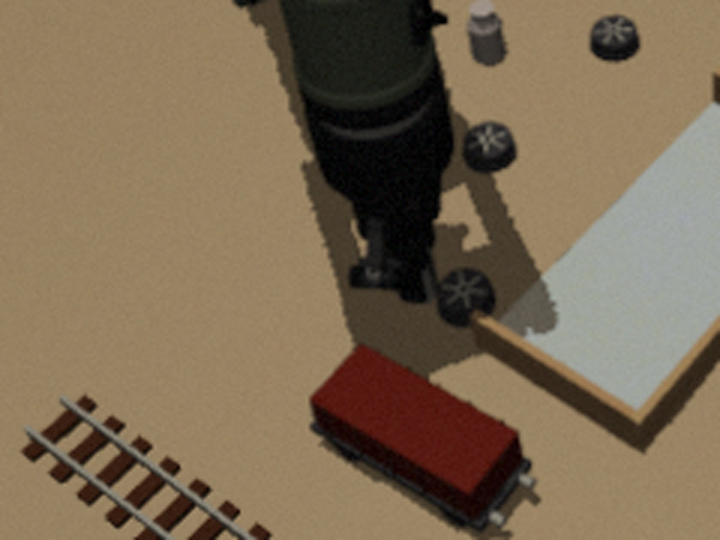

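The wheel, at crop (466,297), is being pushed but is near the wall end at (475,320). I'll measure the clearance before going on.

```bash
python3 - <<'E'
from h import *
c=env.read_camera("scene")
f=lambda p:(np.array(p,float)+.5)/3-.5+[80,200]
w=atz(c,f([(466,293),(489,140),(472,318),(498,325),(640,416)]),np.array([14.,14,30,30,30]))
print(w.round(1))
E
```

```text
[[ 596.7 -231.5   14. ]
 [ 527.7 -126.5   14. ]
 [ 620.8 -251.6   30. ]
 [ 636.8 -247.2   30. ]
 [ 741.8 -251.5   30. ]]
```

The wheel is at (597,-231.5), which leaves the wall corner about 8 mm of clearance. I'll continue the push, then back off and lift.

```bash
python3 -m handwheel '{"slide":[[0.29,0.16,0],[0.59,0.32,0],[0.88,0.47,0],[1.18,0.63,0],[1.47,0.79,0],[1.77,0.95,0],[2.06,1.11,0],[2.36,1.27,0],[2.6,1.4,0],[2.66,1.43,0],[2.66,1.43,0],[2.4,1.29,0],[1.8,0.97,0.5],[1.0,0.5,2.5],[1.0,0.5,3.2],[1.0,0.5,3.2]],"rotation":[[0,0,0],[0,0,0],[0,0,0],[0,0,0],[0,0,0],[0,0,0],[0,0,0],[0,0,0],[0,0,0],[0,0,0],[0,0,0],[0,0,0],[0,0,0],[0,0,0],[0,0,0],[0,0,0]],"grip":[255,255,255,255,255,255,255,255,255,255,255,255,255,255,255,255]}'
```

```text
time: 3.83
ee_pos: [599.7, -233.4, 109.3]
orientation: [[0.885, 0.466, 0.011], [0.466, -0.885, -0.007], [0.006, 0.011, -1.0]]
contact_force: [2.5, -0.2, 1.6]
gripper_width: 0.0
```

```bash
python3 -m handwheel '{"slide":[[-3.84,3.5,0],[-3.84,3.5,0],[-3.84,3.5,0],[-3.84,3.5,0],[-3.84,3.5,0],[-3.84,3.5,0],[-3.84,3.5,0],[-3.84,3.5,-2],[-3.84,3.5,-2],[-3.84,3.5,-3.2],[-3.84,3.5,-3.2],[-3.84,3.5,-3.2]],"rotation":[[0,0,-6],[0,0,-6],[0,0,-6],[0,0,-6],[0,0,-6],[0,0,-6],[0,0,-6],[0,0,-6],[0,0,-6],[0,0,-6],[0,0,-6],[0,0,-6]],"grip":[255,255,255,255,255,255,255,255,255,255,255,255]}'; python3 - <<'E'
from h import *
c=env.read_camera("scene");cv2.imwrite("pics/s3.png",cv2.resize(c["img"][180:380,120:387,::-1],None,fx=3,fy=3,interpolation=cv2.INTER_CUBIC))
E
```

```text
time: 4.83
ee_pos: [482.8, -125.3, 3.5]
orientation: [[0.999, -0.037, -0.001], [-0.037, -0.999, 0.0], [-0.001, -0.0, -1.0]]
contact_force: [-0.5, -0.3, -0.7]
gripper_width: -0.0
```

View pics/s3.png

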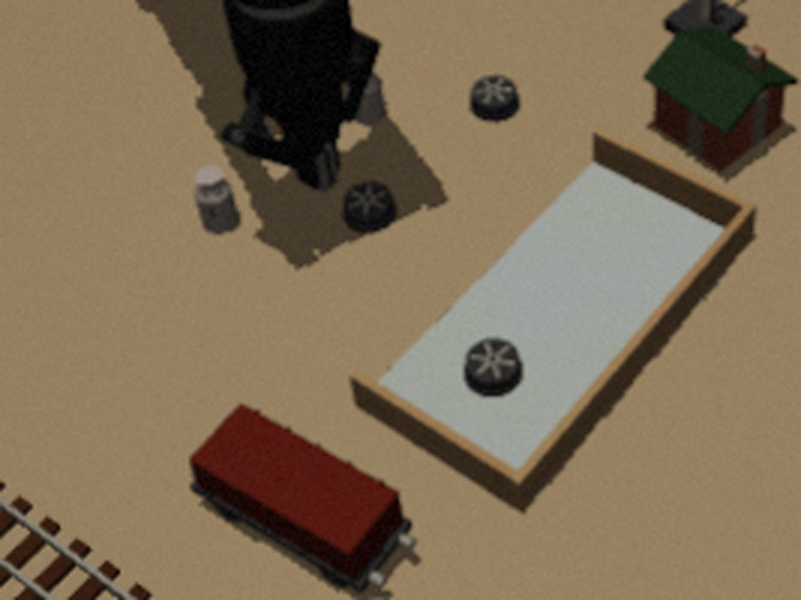

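The right wheel lies flat in the tray at (493,365), and the fingers are behind the middle wheel at (368,205). Next I push the middle wheel straight in.

```bash
python3 -m handwheel '{"slide":[[0.33,-0.01,0],[0.66,-0.02,0],[0.99,-0.03,0],[1.32,-0.05,0],[1.65,-0.06,0],[1.98,-0.07,0],[2.31,-0.08,0],[2.64,-0.09,0],[2.97,-0.1,0],[3.3,-0.12,0],[3.63,-0.13,0],[3.96,-0.14,0],[4.29,-0.15,0],[4.62,-0.16,0],[4.95,-0.18,0],[5.25,-0.19,0],[5.4,-0.19,0],[5.45,-0.19,0],[5.45,-0.19,0],[5.2,-0.19,0]],"rotation":[[0,0,0],[0,0,0],[0,0,0],[0,0,0],[0,0,0],[0,0,0],[0,0,0],[0,0,0],[0,0,0],[0,0,0],[0,0,0],[0,0,0],[0,0,0],[0,0,0],[0,0,0],[0,0,0],[0,0,0],[0,0,0],[0,0,0],[0,0,0]],"grip":[255,255,255,255,255,255,255,255,255,255,255,255,255,255,255,255,255,255,255,255]}'; python3 - <<'E'
from h import *
c=env.read_camera("scene");cv2.imwrite("pics/s4.png",cv2.resize(c["img"][180:380,120:387,::-1],None,fx=3,fy=3,interpolation=cv2.INTER_CUBIC))
E
```

```text
time: 6.55
ee_pos: [639.0, -129.8, 5.0]
orientation: [[0.999, -0.036, 0.002], [-0.036, -0.999, -0.0], [0.002, 0.0, -1.0]]
contact_force: [0.1, -0.5, 0.6]
gripper_width: 0.2
```

View pics/s4.png

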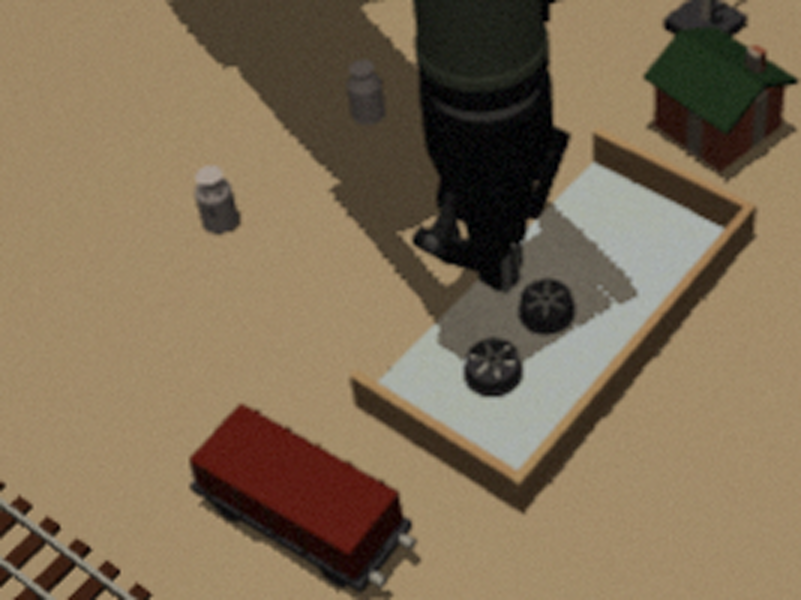

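The middle wheel is in at (547,305). I'll lift and go behind the left wheel.

```bash
python3 -m handwheel '{"slide":[[-0.5,0,0.3],[-1,0,1.5],[-1,0,3],[-4.79,5.1,3.2],[-4.79,5.1,3.2],[-4.79,5.1,3.2],[-4.79,5.1,3.2],[-4.79,5.1,3.2],[-4.79,5.1,3.2],[-4.79,5.1,3.2],[-4.79,5.1,1.5],[-4.79,5.1,1],[-4.79,5.1,0],[-4.79,5.1,0],[-4.79,5.1,0]],"rotation":[[0,0,0],[0,0,0],[0,0,0],[0,0,-4.5],[0,0,-4.5],[0,0,-4.5],[0,0,-4.5],[0,0,-4.5],[0,0,-4.5],[0,0,-4.5],[0,0,-4.5],[0,0,-4.5],[0,0,-4.5],[0,0,-4.5],[0,0,-4.5]],"grip":[255,255,255,255,255,255,255,255,255,255,255,255,255,255,255]}'; python3 - <<'E'
from h import *
c=env.read_camera("scene");cv2.imwrite("pics/s5.png",cv2.resize(c["img"][150:350,170:437,::-1],None,fx=3,fy=3,interpolation=cv2.INTER_CUBIC))
E
```

```text
time: 7.85
ee_pos: [494.2, 22.2, 4.0]
orientation: [[0.909, -0.417, -0.002], [-0.418, -0.909, 0.0], [-0.002, 0.001, -1.0]]
contact_force: [-0.5, -0.5, -0.3]
gripper_width: 0.1
```

View pics/s5.png

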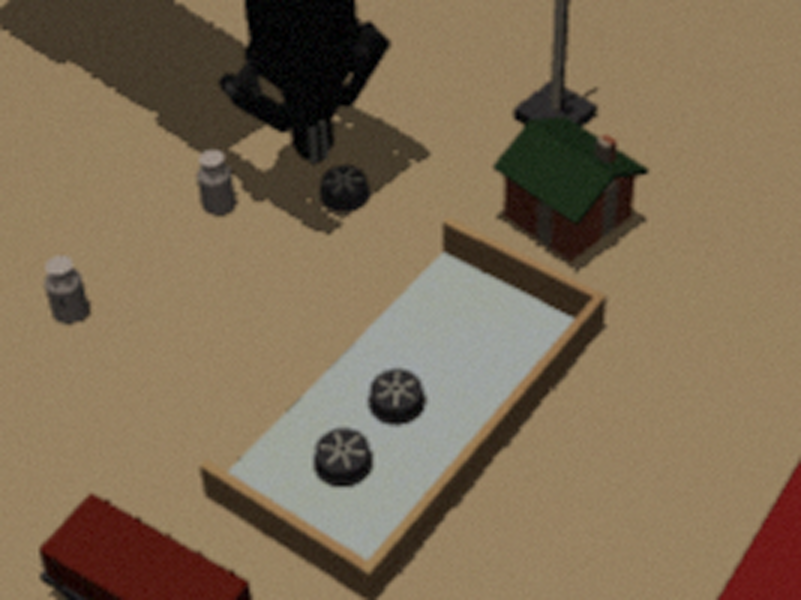

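The fingers are behind the left wheel at (345,188), and two wheels already lie in the tray. The hut and churns are clear of the path, so I push.

```bash
python3 -m handwheel '{"slide":[[0.33,-0.15,0],[0.65,-0.3,0],[0.98,-0.45,0],[1.3,-0.6,0],[1.63,-0.74,0],[1.95,-0.89,0],[2.28,-1.04,0],[2.6,-1.19,0],[2.93,-1.34,0],[3.26,-1.49,0],[3.58,-1.64,0],[3.91,-1.79,0],[4.24,-1.94,0],[4.56,-2.08,0],[4.89,-2.23,0],[5.1,-2.33,0],[5.21,-2.38,0],[5.21,-2.38,0],[4.9,-2.24,0],[4.4,-2,0.3]],"rotation":[[0,0,0],[0,0,0],[0,0,0],[0,0,0],[0,0,0],[0,0,0],[0,0,0],[0,0,0],[0,0,0],[0,0,0],[0,0,0],[0,0,0],[0,0,0],[0,0,0],[0,0,0],[0,0,0],[0,0,0],[0,0,0],[0,0,0],[0,0,0]],"grip":[255,255,255,255,255,255,255,255,255,255,255,255,255,255,255,255,255,255,255,255]}'
python3 -m handwheel '{"slide":[[-0.8,0.3,2],[-1,0.4,4],[-4,1,5],[-6,1,5],[-6,1,5],[-6,1,5],[-6,1,5],[-6,1,5]],"rotation":[[0,0,0],[0,0,0],[0,0,0],[0,0,0],[0,0,0],[0,0,0],[0,0,0],[0,0,0]],"grip":[255,255,255,255,255,255,255,255]}'; python3 - <<'E'
from h import *
c=env.read_camera("scene");cv2.imwrite("pics/s6.png",cv2.resize(c["img"][180:380,80:400,::-1],None,fx=2.5,fy=2.5,interpolation=cv2.INTER_CUBIC))
E
```

```text
time: 9.57
ee_pos: [625.7, -37.1, 12.3]
orientation: [[0.909, -0.417, -0.002], [-0.417, -0.909, 0.0], [-0.002, 0.001, -1.0]]
contact_force: [-0.7, 0.7, -0.4]
gripper_width: -0.3
time: 10.23
ee_pos: [444.5, -6.2, 164.7]
orientation: [[0.909, -0.416, 0.002], [-0.416, -0.909, -0.0], [0.002, -0.0, -1.0]]
contact_force: [0.9, -0.1, -0.7]
gripper_width: 0.2
```

View pics/s6.png

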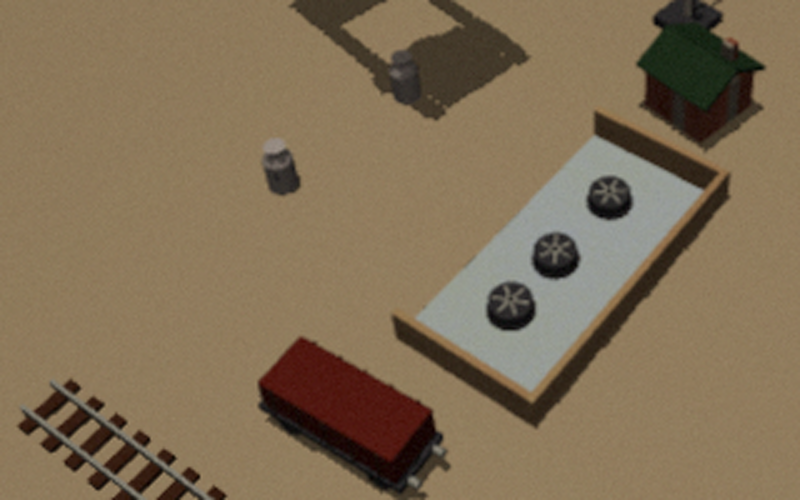

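All three wheels lie flat and well inside the tray, at (511,303), (556,253) and (610,195). I'll check that in numbers, confirm nothing else moved, and hand in.

```bash
python3 - <<'E'
from h import *
c=env.read_camera("scene")
f=lambda p:(np.array(p,float)+.5)/2.5-.5+[80,180]
w=atz(c,f([(511,299),(556,248),(610,191)]),14.)
y=np.radians(-1.93);R=np.array([[np.cos(y),-np.sin(y)],[np.sin(y),np.cos(y)]])
print((((w[:,:2]-[624.8,-127.7])@R)-[60,0]).round(1))
a=np.load("scene0.npy",allow_pickle=True).item()["img"].astype(int);b=c["img"].astype(int)
for n,(x0,y0,x1,y1) in dict(churns=(180,195,252,260),wagon=(180,315,260,378),hut=(330,185,390,245),signal=(338,120,372,195),track=(85,328,182,400)).items():
    A,B=[np.float32(cv2.cvtColor(np.uint8(i[y0:y1,x0:x1]),cv2.COLOR_RGB2GRAY)) for i in(a,b)]
    print(n,np.round(cv2.phaseCorrelate(A,B),2),np.abs(A-B).mean().round(1))
s=env.get_state();print(s["dq"].round(3),s["contact_force"]);env.hand_in()
E
```

```text
[[ -8.4 -56.8]
 [ -9.7  -0.4]
 [ -8.9  69.5]]Traceback (most recent call last):
  File "<stdin>", line 10, in <module>
    return _wrapfunc(a, 'round', decimals=decimals, out=out)
    return _wrapit(obj, method, *args, **kwds)
    conv = _array_converter(obj)
ValueError: setting an array element with a sequence. The requested array has an inhomogeneous shape after 1 dimensions. The detected shape was (2,) + inhomogeneous part.
```

```bash
python3 - <<'E'
from h import *
c=env.read_camera("scene")
a=np.load("scene0.npy",allow_pickle=True).item()["img"];b=c["img"]
for n,(x0,y0,x1,y1) in dict(churnL=(234,198,252,224),churnR=(184,234,200,260),wagon=(180,315,260,378),hut=(330,185,390,245),signal=(338,120,372,195),track=(85,328,182,400)).items():
    A,B=[np.float32(cv2.cvtColor(i[y0:y1,x0:x1].copy(),cv2.COLOR_RGB2GRAY)) for i in(a,b)]
    p,r=cv2.phaseCorrelate(A,B);print(n,np.round(p,2),round(r,2),np.abs(A-B).mean().round(1))
s=env.get_state();print(s["dq"].round(3),s["contact_force"]);env.hand_in()
E
```

```text
churnL [0.13 0.74] 0.21 29.6
churnR [-0.09  0.51] 1.08 5.2
wagon [-0.02  0.03] 1.02 4.6
hut [-0.01  0.  ] 0.98 4.5
signal [-0.    0.34] 0.94 5.5
track [ 0.04 -0.01] 0.98 5.7
[-0.003  0.03  -0.015 -0.001  0.004 -0.002] [ 0.20208539 -0.01540322 -0.41770239]
the job is handed in; nothing more can be done
```

I pushed all three wheels along the table with the closed fingers, one sweep each: right, then middle, then left. The job is handed in; the robot's clock read about 10 s after the last move, well under the 72 s limit.

- **Wheels:** The last picture shows all three lying flat on the tray floor. Measured in the tray frame, they are at about (-8, -57), (-10, 0) and (-9, 70) mm. The limits are x from -44 to 60 mm and y within ±120 mm.
- **Other things:** Comparing the before and after pictures, the right churn, wagon, hut, signal and track shifted by at most about 0.5 pixel, which is no real movement.
- **Left churn:** Its comparison was unreliable (match score 0.21) because the arm's shadow fell on it. It looks upright and in place in the pictures, and no finger path came near it, but I have no firm number for it.
- **Arm:** At hand-in it was clear of everything at about 165 mm up, with wrist force under 0.5 N.

My first check script stopped on a printing error after giving the wheel positions. I reran the rest of it, and that run handed the job in.

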